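# Aim the springy work lamp at the drum's face

### The job

Turn and tilt the small round work lamp on the bench so that it points straight at the middle of the round pale face of the tapered drum that stands on its wooden post near the lamp. Its mount is stiff and springy and backs off when you let go, so push past as needed and make sure the lamp, let go and still, really points at the middle of the face. Leave the drum, the pale cone and the tools beside them where they are.

Things in the scene. Friction and masses are not known exactly. Their poses are not given: they have to be found in the camera images.
- lamp_head: Round aluminium LED lamp head, 96 mm across, 51 mm deep, hung in a U-shaped yoke. Origin: its centre, where the level tilt axis and the upright swivel axis cross, 170 mm above the bench. The beam leaves along its own -x (flat white front with yellow LEDs; fins at the back); y is the tilt axis, z points to the tab. At the start it points roughly at the robot and somewhat upwards.
- lamp_swivel (a joint): Swivel about the upright axis: 0 points at the robot (beam along world -x), grows anticlockwise from above; stops at -3.05 and 3.05 (straight away from the robot cannot be crossed). Stiff (0.22 N m) with a springy mount above it: on release the head springs back 5 to 10 degrees against the push, then stays. Reads without the spring; the head pose has it all.
- lamp_pivots (a joint): Tilt about the head's y axis: 0 level, positive points the beam downwards; -0.7 to 1.1. Stiff, 0.28 N m, springs back 5 to 10 degrees on release like the swivel, and likewise reads without the spring. Hung about its centre, the head does not sag.
- lamp_foot (a point): Centre of the underside of the lamp's round base, 124 mm across, fixed to the bench. On its post the steel yoke turns: two cheeks 30 mm wide, 61 to 66 mm either side of the head's centre, tops at 185 mm, with black pivot knobs out to 73 mm.
- lamp_tab (a point): Middle of the grip zone of the black plastic tab on top of the lamp head, at (4, 0, 80) mm in the head's frame. The tab is 12 mm thick along the tilt axis (grip it across this), 30 mm wide along the beam, its top 100 mm from the head's origin; the head's rim lies 48 mm from it. Twisted from above it swivels the lamp; rocked along the beam it tilts it. Axes as the head's.
- drum_face (a point): Centre of the flat round pale face, 60 mm across and sloping 30 degrees back from upright, of the tapered drum; 77 mm above the bench. The point the lamp must be aimed at. Axes are the drum body's.
- drum: Loose tapered pale drum glued on a small wooden post and base plate, 101 x 112 x 104 mm, 0.25 kg. Origin: centre of the underside. Stands 0.17 to 0.29 m from the lamp's axis, on its far left or far right, its face turned roughly towards the robot's side.
- cone: Bystander: loose pale rounded cone, 108 mm across, 98 mm tall; stands on the other side of the lamp from the drum. Origin: centre of the underside.
- sander: Bystander: loose cork-brown sanding block 96 x 117 x 28 mm, left of the lamp. Origin: centre of the underside.
- driver: Bystander: loose red-handled screwdriver 66 x 166 x 30 mm, right of the lamp. Origin: centre of the underside.
Things that resemble listed ones, but are neither listed nor needed, are in the scene too. Leave any blue or green look-alike of the drum alone.

How it is judged:
By the outcome, as a careful person would: the job done as asked, in the order asked, and still so for the second after the job is handed in, with the robot touching nothing.
It also fails if it takes over 56 s, if anything falls off the work surface, if the arm or the gripper's body presses on something with over 40 N, if the wrist force passes 120 N, or if a joint passes its speed limit or range.

### The arm

A 6-joint arm with a two-finger parallel gripper is mounted at the origin on a cart in front of the work surface, level with it; the furniture and walls round the work are solid. World frame = base frame: x ahead of the robot, y to its left, z up, the work surface at z = 0. Lengths are in m, angles in rad, forces in N, time in s.
With the tool pointing down it reaches from about 0.35 to 0.85 m from the base axis. Payload 8.1 kg.
Tool frame: the origin (TCP) lies at the very end of the fingers, on their centre line; the grasp point (between the pads) lies 19 mm behind it; z points along the fingers, y is the line along which they close (so a half turn about z gives the same grasp; the last joint's range is limited). The gripper opens to 93 mm and grips with 3 to 60 N. Pads are 15 mm wide; open, the fingers measure 128 mm over their backs; the gripper's body (75 mm by 188 mm) begins 65 mm behind the grasp point.
Start: joints at [-1.206, 0.13, 1.488, -0, 1.523, -0.085], TCP at [0.261, -0.54, 0.219] pointing down, gripper open.
Joint ranges: [-2.96, 2.96], [-0.89, 2.26], [0.02, 2.5], [-1.34, 4.48], [0, 2.73], [-2.66, 2.66]. Speed limits (rad/s): [2.39, 2.39, 2.79, 3.14, 3.14, 3.14].

### API

Orientations are given as a rotation vector (axis times angle).
In Python, from plant import monitor, eyes, ticket gives the robot as it stands.
- The arm moves only by the tool arm_command, never from a script. Its argument "deltas" is a list that holds one entry, the list of rows, each a list of 6 numbers: the shift along the world's x, y, z in cm, then the turn, a rotation vector about the world's x, y, z in degrees. In form: [[[tx, ty, tz, rx, ry, rz], ...]]. A call has 1 to 12 rows; each row shifts and turns the commanded pose from where the row before left it; what a row does not reach is not made up. A row lasts 1/12 s, in which the tool goes at most 41.7 mm and 7.16 degrees, less where a joint would pass 70% of its speed; a pose out of reach is approached as far as the arm can. A call is refused whole if a number of a shift passes 4.17 or a number of a turn 7.16, either way. A call with a gripper value outside its range is refused whole. "gripper" is the opening, from -1 (shut) to 1 (fully open), set as the call begins (left out, the last holds). The fingers move at their own pace and stop on an object; "squeeze" is the grip in N (left out, the last holds). Time passes only in rows, so rows that do not move let the fingers close. It gives the time, the measured TCP pose, the force, the opening and the grip force at its end, in the units of the state.
- monitor.read_state(): the state, without advancing time (a new reading comes with each control period).
- eyes.read_camera(name): name is "scene" or "top" or "wrist"; returns the picture (400x640x3 uint8, blue, green, red); there is no depth.
- eyes.camera_model(name): a dict with "fx", "fy", "cx", "cy" (pixels), "k1" (the pictures are not rectified: a ray, as slopes to the right and down, at radius r is drawn at 1 + k1 r^2 times it, then the intrinsics apply), "rvec" (rotation vector, rad) and "tvec" (3), from world to camera coordinates, as OpenCV has them. Camera axes: x right, y down, z forward; pixel columns grow to the right and rows downward; lengths in m; the calibration is good to about 2 mm. A picture is of the moment at which its call begins: read the wrist's pose just before it. camera_model takes no time and is no camera call; for the wrist camera it gives the pose at the moment of the call.
- ticket.close_job(): hands the job in; it is judged then, once.
The state is a dict: "t": time; "q": joint angles; "dq": joint speeds; "joint_torque": joint torques, N m; "tool_pos": TCP position; "orientation": TCP orientation; "force": force on the tool from outside, world axes, zero at the start; "wrist_torque": the same for the moment, N m; "opening": finger opening in m; "gripper_force": force on a finger pad.
Only numpy, scipy, OpenCV 4.12 (cv2) and the standard library are available. Lean on these libraries where they do the work, as an engineer would, in place of code of your own. Each camera call takes 0.05 s, during which the arm holds its last target. There are 200 camera calls.

## Working session

There is one attempt and no reset: what is moved stays moved. The work goes in short steps, Python scripts to look and compute and a tool call to move; the robot and the scene stay as the last step left them, time stands still between calls to the robot, and variables do not carry over. Pictures are saved under pics/ and viewed, at most 10 in all, crops included, and the job is handed in when it is done.

Besides the shell and the picture viewer there is one more tool, called as a command line: name --argument value ..., lists and objects as JSON in quotes. arm_command: Moves the arm, as the interface text tells. Its arguments: {"type":"object","properties":{"deltas":{"type":"array"},"gripper":{"type":"number"},"squeeze":{"type":"number"}},"required":["deltas"]}

```bash
mkdir -p pics; cat > h.py <<'E'
import numpy as np,cv2
from plant import monitor,eyes,ticket
def K(m): return np.array([[m['fx'],0,m['cx']],[0,m['fy'],m['cy']],[0,0,1.]]),np.array([m['k1'],0,0,0,0.])
def proj(m,P):
    k,d=K(m); return cv2.projectPoints(np.array(P,float).reshape(-1,3),np.array(m['rvec'],float),np.array(m['tvec'],float),k,d)[0].reshape(-1,2)
def ray(m,uv):
    k,d=K(m); n=cv2.undistortPoints(np.array([[uv]],float),k,d).ravel()
    R=cv2.Rodrigues(np.array(m['rvec'],float))[0]; t=np.array(m['tvec'],float)
    v=R.T@np.array([n[0],n[1],1]); return -R.T@t, v/np.linalg.norm(v)
def atz(m,uv,z): c,v=ray(m,uv); return c+v*(z-c[2])/v[2]
def tri(l):
    A=0;b=0
    for m,uv in l:
        c,v=ray(m,uv); M=np.eye(3)-np.outer(v,v); A=A+M; b=b+M@c
    p=np.linalg.solve(A,b); return p,[np.linalg.norm((np.eye(3)-np.outer(ray(m,uv)[1],ray(m,uv)[1]))@(p-ray(m,uv)[0])) for m,uv in l]
E
python3 - <<'E'
from h import *
for n in("scene","top"):
    cv2.imwrite(f"pics/{n}0.png",eyes.read_camera(n)); m=eyes.camera_model(n); print(n,ray(m,(320,200)),m['fx'])
E
```

```text
scene (array([-0.03135327,  0.999457  ,  0.68335204]), array([ 0.47721531, -0.77090898, -0.42185885])) 495.50802263170334
top (array([0.37332745, 0.03277538, 1.11602496]), array([ 0.23784701, -0.00843327, -0.97126602])) 395.7590881066016
```

View pics/scene0.png

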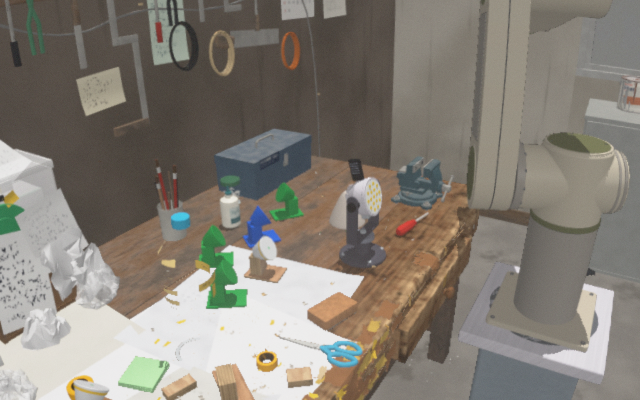

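View pics/top0.png

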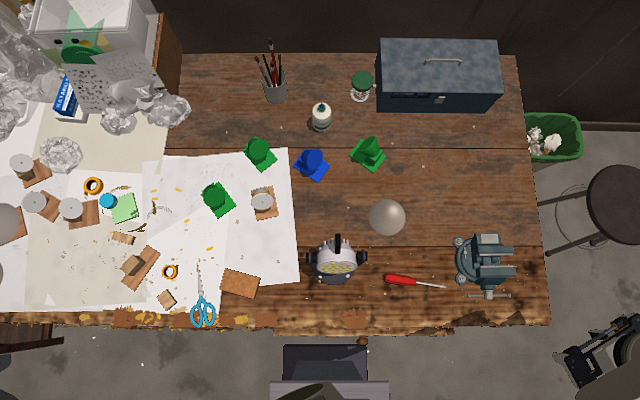

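The target is the pale drum on the wooden base at scene (264,250), top (263,203). These could be mistaken for it:
- The greens at top (260,152), (218,198) and (368,153).
- The blue at top (312,164).
- The far-left pale discs at top (23,167), (40,203) and (72,208), which are too far from the lamp.
- The cone at top (387,217).

I'll check the choice in a close crop.

```bash
python3 - <<'E'
from h import *
s=cv2.imread("pics/scene0.png");t=cv2.imread("pics/top0.png")
a=cv2.resize(s[150:290,235:395],(640,560),interpolation=cv2.INTER_CUBIC)
cv2.imwrite("pics/c1.png",a)
b=cv2.resize(t[180:300,240:400],(800,600),interpolation=cv2.INTER_CUBIC)
cv2.imwrite("pics/c2.png",b)
E
```

```text
(no output)
```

View pics/c1.png

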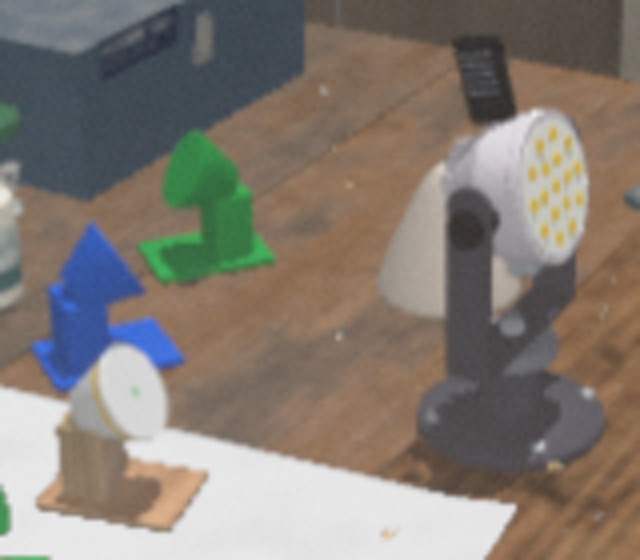

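View pics/c2.png

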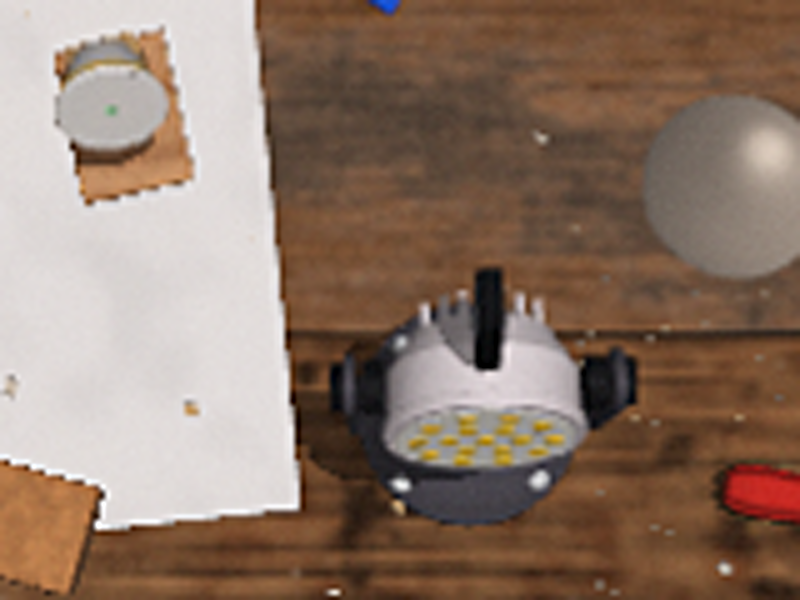

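Crop c1 and c2 show the pale face with a green dot at its middle, at scene (268.4,247.4) and top (262.0,201.6). The lamp's tab is at the back top, at top (337,~236), and its knobs are at top (307.6,257) and (365.6,255.6).

```bash
python3 - <<'E'
from h import *
s=eyes.camera_model("scene");t=eyes.camera_model("top")
S=lambda x,y:((x+.5)/4-.5+235,(y+.5)/4-.5+150)
T=lambda x,y:((x+.5)/5-.5+240,(y+.5)/5-.5+180)
F,e=tri([(s,S(135,391)),(t,T(112,110))]);print("face",F,e)
L=atz(t,T(338,388),.17);R=atz(t,T(633,378),.17);print("knobs",L,R,(L+R)/2,np.linalg.norm(L-R))
print("foot",atz(s,S(511,415),.008), "scene",atz(t,T(471,450),.01))
print("front",tri([(s,S(557,188)),(t,T(485,438))]))
print("tabtop",tri([(s,S(478,42)),(t,T(488,272))]))
c=(L+R)/2;d=F-c;print("yaw goal",np.arctan2(-d[1],-d[0]),"tilt",np.arctan2(-(F[2]-.17),np.hypot(*d[:2])),np.hypot(*d[:2]))
print(monitor.read_state())
E
```

```text
face [0.62475305 0.18128039 0.07440836] [np.float64(0.0007012566755067643), np.float64(0.0007012566755065123)]
knobs [0.4647558  0.05546274 0.17      ] [ 0.46922044 -0.08534121  0.17      ] [ 0.46698812 -0.01493923  0.17      ] 0.14087471074370578
foot [ 0.46337661 -0.00539255  0.008     ] scene [ 0.44587164 -0.01443829  0.01      ]
front (array([ 0.44032885, -0.01435129,  0.17303422]), [np.float64(0.0004982095198779479), np.float64(0.0004982095198780824)])
tabtop (array([ 0.50170722, -0.01429794,  0.25866089]), [np.float64(0.005422766654499792), np.float64(0.005422766654499687)])
yaw goal -2.247985006386836 tilt 0.36285609688927933 0.2517775144499944
{'t': 0.1, 'q': array([-1.20635593e+00,  1.31083280e-01,  1.48918626e+00,  7.61365025e-06,
        1.52298427e+00, -8.53896874e-02]), 'dq': array([ 0.00089842, -0.00212803, -0.00302579,  0.001706  ,  0.00093057,
        0.00033454]), 'joint_torque': array([ 6.43790190e-04, -5.61343002e+01, -4.93097341e+01,  7.71280308e-02,
        2.91579642e-02, -4.45497437e-05]), 'tool_pos': array([ 0.26073143, -0.53981565,  0.21768503]), 'orientation': array([-3.06086104e+00, -7.00281442e-01,  3.50875617e-04]), 'force': array([-0.25421525,  0.5529429 , -0.19444498]), 'wrist_torque': array([0.01904733, 0.00419   , 0.02707989]), 'gripper_force': 0.0, 'opening': 0.09304661119959276}
```

arm_command --deltas '[[[0.9,2.2,1.2,0,0,6.5],[0.9,2.2,1.2,0,0,6.5],[0.9,2.2,1.2,0,0,6.5],[0.9,2.2,1.2,0,0,6.5],[0.9,2.2,1.2,0,0,6.5],[0.9,2.2,1.2,0,0,6.5],[0.9,2.2,1.2,0,0,6.5],[0.9,2.2,1.2,0,0,6.5],[0.9,2.2,1.2,0,0,6.5],[0.9,2.2,1.2,0,0,6.5],[0.9,2.2,1.2,0,0,6.5],[0.9,2.2,1.2,0,0,6.5]]]'

```text
t: 1.1
tool_pos: [0.369, -0.2751, 0.3629]
orientation: [-1.932, -2.477, -0.0]
force: [0.1, 0.2, 0.0]
opening: 0.0926
gripper_force: 0.0
```

arm_command --deltas '[[[0.9,2.2,0,0,0,6.5],[0.9,2.2,0,0,0,6.5],[0.9,2.2,0,0,0,6.5],[0.9,2.2,0,0,0,6.5],[0.9,2.2,0,0,0,6.5],[0.9,2.2,0,0,0,6.5],[0.9,2.2,0,0,0,6.5],[0.9,2.2,0,0,0,6.5],[0.9,2.2,0,0,0,6.5],[0.9,2.2,0,0,0,6.5],[0.9,2.2,0,0,0,6.5],[0,0,0,0,0,6.5]]]' --gripper 0.0

```text
t: 2.1
tool_pos: [0.4686, -0.031, 0.362]
orientation: [0.062, -3.14, -0.003]
force: [0.7, -0.1, -0.1]
opening: 0.0465
gripper_force: 0.0
```

```bash
python3 - <<'E'
from h import *
st=monitor.read_state();m=eyes.camera_model("wrist");im=eyes.read_camera("wrist");cv2.imwrite("pics/w1.png",im)
R=cv2.Rodrigues(st['orientation'])[0]
print(st['t'],st['q'],st['tool_pos'],R,st['opening'],st['force'])
c,v=ray(m,(320,200));print(c,v,R.T@(c-st['tool_pos']),R.T@v,m['fx'])
np.save("mw1.npy",m,allow_pickle=True)
E
```

```text
2.1 [-1.76528050e-01 -2.35742283e-01  1.58328190e+00  1.53889765e-03
  1.79500751e+00 -1.78653398e+00] [ 0.46857244 -0.03100272  0.36199002] [[-9.99217753e-01 -3.95401678e-02 -6.76409389e-04]
 [-3.95412350e-02  9.99216586e-01  1.64472427e-03]
 [ 6.10846806e-04  1.67018375e-03 -9.99998419e-01]] 0.046513532032889625 [ 0.71929433 -0.11742111 -0.07306269]
[ 0.39812781 -0.0339278   0.52813506] [ 0.25685002  0.01207814 -0.9663758 ] [ 7.06066801e-02  1.40092812e-04 -1.66101944e-01] [-2.57716990e-01  2.98764636e-04  9.66220401e-01] 360.7055808983104
```

View pics/w1.png

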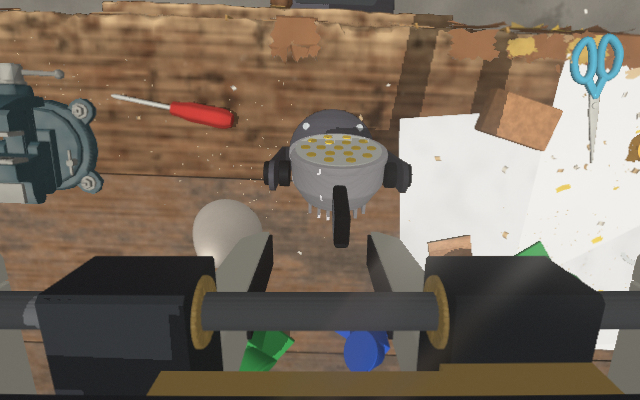

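Picture w1 shows the lamp with its knob ends at (263,174) and (411,177), and the tab from (341,188) to its far end at (342,247). The fingers clear it.

```bash
cat >> h.py <<'E'
def Rh(psi,a): # a = backward lean of tab = -tilt
    c,s=np.cos(psi),np.sin(psi); Rz=np.array([[c,-s,0],[s,c,0],[0,0,1]])
    ca,sa=np.cos(a),np.sin(a); return Rz@np.array([[ca,0,sa],[0,1,0],[-sa,0,ca]])
E
python3 - <<'E'
from h import *
from scipy.optimize import least_squares
s=eyes.camera_model("scene");t=eyes.camera_model("top");w=np.load("mw1.npy",allow_pickle=True).item()
S=lambda x,y:((x+.5)/4-.5+235,(y+.5)/4-.5+150)
T=lambda x,y:((x+.5)/5-.5+240,(y+.5)/5-.5+180)
O=[(t,(0,.073,0),T(334,388)),(t,(0,-.073,0),T(636,378)),(w,(0,.073,0),(411,177)),(w,(0,-.073,0),(263,174)),
(t,(-.0255,0,0),T(485,438)),(s,(-.0255,0,0),S(557,188)),(w,(-.0255,0,0),(338,150)),(t,(.019,0,.1),T(488,270)),(w,(.019,0,.1),(342,247)),(s,(0,.073,0),S(467,228))]
def f(p): return np.concatenate([proj(m,Rh(p[2],p[3])@np.array(P)+[p[0],p[1],.17])[0]-uv for m,P,uv in O])
r=least_squares(f,[.467,-.015,0,.2],loss='soft_l1');print(r.x,f(r.x).reshape(-1,2).round(1))
C=np.array([r.x[0],r.x[1],.17]);print("tab",C+Rh(*r.x[2:])@[.004,0,.08],"top",C+Rh(*r.x[2:])@[.004,0,.1])
st=monitor.read_state();print(st['tool_pos'],st['orientation'],st['q'])
E
```

```text
[ 0.46635842 -0.01323688  0.02649022  0.21084961] [[-1.   0.1]
 [-0.2  0.4]
 [-1.7 -1.2]
 [ 1.8 -0.1]
 [-0.1 -0.3]
 [-0.7 -0.9]
 [ 0.   0.8]
 [ 0.2  0.4]
 [-0.5 -0. ]
 [-0.5  0.4]]
tab [ 0.48700585 -0.0126898   0.24739111] top [ 0.4911902  -0.01257893  0.26694818]
[ 0.46812807 -0.03244733  0.36202861] [ 7.55551680e-02 -3.13964458e+00 -9.56226461e-04] [-1.78843154e-01 -2.36357954e-01  1.58373118e+00  3.97069832e-04
  1.79535975e+00 -1.79767175e+00]
```

arm_command --deltas '[[[0.7,0.5,-1.8,0,3.0,-0.3],[0.7,0.5,-1.8,0,3.0,-0.3],[0.7,0.5,-1.8,0,3.0,-0.3],[0.7,0.5,-1.8,0,3.1,-0.4],[0,0,0,0,0,0],[0,0,0,0,0,0]]]'

```text
t: 2.65
tool_pos: [0.4952, -0.0145, 0.2881]
orientation: [0.009, -2.925, -0.006]
force: [-1.0, 0.5, 0.2]
opening: 0.0465
gripper_force: 0.0
```

arm_command --deltas '[[[-0.3,0.1,-1.4,0,0,0.6],[-0.3,0.1,-1.4,0,0,0.5],[-0.3,0,-1.4,0,0,0],[-0.3,0,-1.5,0,0,0],[0,0,0,0,0,0]]]'

```text
t: 3.07
tool_pos: [0.4825, -0.0128, 0.233]
orientation: [0.038, -2.93, -0.002]
force: [-0.9, 0.6, 0.4]
opening: 0.0468
gripper_force: 0.0
```

arm_command --deltas '[[[0,0,0,0,0,0],[0,0,0,0,0,0],[0,0,0,0,0,0],[0,0,0,0,0,0],[0,0,0,0,0,0],[0,0,0,0,0,0]]]' --gripper -1 --squeeze 30

```text
t: 3.57
tool_pos: [0.4842, -0.0125, 0.2341]
orientation: [0.04, -2.931, -0.002]
force: [-0.2, -4.1, 2.6]
opening: 0.0119
gripper_force: 30.0
```

```bash
cat > plan.py <<'E'
from h import *
import sys
from scipy.spatial.transform import Rotation as Ro
C=np.array([.4664,-.0132,.17])
# rigid rows: rotate tool about C from head (psi0,a0) through waypoints
def rows(p0,psi0,a0,path):
    p=np.array(p0);A=Rh(psi0,a0);out=[]
    for psi,a in path:
        B=Rh(psi,a);D=B@A.T;q=C+D@(p-C)
        out.append(np.r_[(q-p)*100,np.degrees(Ro.from_matrix(D).as_rotvec())].round(2).tolist());p=q;A=B
    return out,p
E
python3 - <<'E'
from plan import *
st=monitor.read_state();p=st['tool_pos'];print(p,st['orientation'],st['q'],st['force'],st['wrist_torque'],st['opening'],st['gripper_force'])
R=cv2.Rodrigues(st['orientation'])[0];print(Rh(.0265,.211).T@(p-C), (Rh(.0265,.211).T@R).round(3))
E
```

```text
[ 0.48422057 -0.01245188  0.23412266] [ 3.99081123e-02 -2.93101505e+00 -1.50960772e-03] [-0.11193547  0.02798911  1.58300992 -0.02549438  1.7393628  -1.7116059 ] [-0.17046832 -4.08071028  2.58905924] [-0.96995962 -0.19677902  0.26293248] 0.011857643986022922 29.997770190238953
[0.0040089  0.00027567 0.06643569] [[-1.    -0.001  0.001]
 [-0.001  1.     0.004]
 [-0.001  0.004 -1.   ]]
```

```bash
python3 - <<'E'
from plan import *
p=monitor.read_state()['tool_pos']
path=[(.0265,a) for a in np.linspace(.211,0,4)[1:]]+[(x,0) for x in np.linspace(.0265,-2.384,25)[1:]]+[(-2.384,a) for a in np.linspace(0,-.485,7)[1:]]
o,e=rows(p,.0265,.211,path)
for r in o: print(r)
print(e)
E
```

```text
[-0.45, -0.01, 0.11, 0.11, -4.03, -0.0]
[-0.46, -0.01, 0.08, 0.11, -4.03, 0.0]
[-0.47, -0.01, 0.04, 0.11, -4.03, 0.0]
[0.0, -0.04, 0.0, 0.0, 0.0, -5.75]
[-0.0, -0.04, 0.0, 0.0, 0.0, -5.75]
[-0.01, -0.04, 0.0, 0.0, 0.0, -5.75]
[-0.01, -0.04, 0.0, 0.0, 0.0, -5.75]
[-0.01, -0.04, 0.0, 0.0, 0.0, -5.75]
[-0.02, -0.04, 0.0, 0.0, 0.0, -5.75]
[-0.02, -0.03, 0.0, 0.0, 0.0, -5.75]
[-0.02, -0.03, 0.0, 0.0, 0.0, -5.75]
[-0.03, -0.03, 0.0, 0.0, 0.0, -5.75]
[-0.03, -0.03, 0.0, 0.0, 0.0, -5.75]
[-0.03, -0.02, 0.0, 0.0, 0.0, -5.75]
[-0.04, -0.02, 0.0, 0.0, 0.0, -5.75]
[-0.04, -0.02, 0.0, 0.0, 0.0, -5.75]
[-0.04, -0.01, 0.0, 0.0, 0.0, -5.75]
[-0.04, -0.01, 0.0, 0.0, 0.0, -5.75]
[-0.04, -0.0, 0.0, 0.0, 0.0, -5.75]
[-0.04, -0.0, 0.0, 0.0, 0.0, -5.75]
[-0.04, 0.0, 0.0, 0.0, 0.0, -5.75]
[-0.04, 0.01, 0.0, 0.0, 0.0, -5.75]
[-0.04, 0.01, 0.0, 0.0, 0.0, -5.75]
[-0.04, 0.02, 0.0, 0.0, 0.0, -5.75]
[-0.04, 0.02, 0.0, 0.0, 0.0, -5.75]
[-0.03, 0.02, 0.0, 0.0, 0.0, -5.75]
[-0.03, 0.03, 0.0, 0.0, 0.0, -5.75]
[0.39, 0.37, 0.01, -3.18, 3.36, -0.0]
[0.39, 0.37, -0.03, -3.18, 3.36, -0.0]
[0.39, 0.37, -0.08, -3.18, 3.36, -0.0]
[0.38, 0.36, -0.12, -3.18, 3.36, -0.0]
[0.37, 0.35, -0.16, -3.18, 3.36, 0.0]
[0.36, 0.34, -0.2, -3.18, 3.36, -0.0]
[0.48651443 0.00544638 0.23064297]
```

arm_command --deltas '[[[-0.45,0,0.1,0.1,-4,0],[-0.45,0,0.1,0.1,-4,0],[-0.45,0,0.05,0.1,-4,0],[0,0,0,0,0,0],[0,0,0,0,0,0]]]'

```text
t: 3.98
tool_pos: [0.47, -0.0129, 0.2357]
orientation: [0.042, -3.14, -0.004]
force: [5.4, -2.0, -9.6]
opening: 0.0118
gripper_force: 30.0
```

arm_command --deltas '[[[0,-0.04,0,0,0,-5.7],[0,-0.04,0,0,0,-5.7],[-0.01,-0.04,0,0,0,-5.7],[-0.01,-0.04,0,0,0,-5.7],[-0.01,-0.04,0,0,0,-5.7],[-0.02,-0.04,0,0,0,-5.7],[0,0,0,0,0,0],[0,0,0,0,0,0]]]'

```text
t: 4.65
tool_pos: [0.4699, -0.0151, 0.2356]
orientation: [-0.877, -3.014, -0.004]
force: [2.3, -3.4, -6.1]
opening: 0.0116
gripper_force: 30.0
```

```bash
python3 - <<'E'
from plan import *
st=monitor.read_state();R=cv2.Rodrigues(st['orientation'])[0];p=st['tool_pos'];print(p,R.round(3),np.degrees(np.arctan2(R[1,1],R[0,1])-np.pi/2),st['force'],st['wrist_torque'],st['opening'])
E
```

```text
[ 0.46991998 -0.01510894  0.23558398] [[-0.844  0.537 -0.002]
 [ 0.536  0.844  0.003]
 [ 0.003  0.002 -1.   ]] -32.446038729086844 [ 2.27758158 -3.38389221 -6.08136389] [-0.92108378 -0.49202707  0.19237596] 0.01163874682665061
```

arm_command --deltas '[[[-0.02,-0.03,0,0,0,-5.8],[-0.02,-0.03,0,0,0,-5.8],[-0.03,-0.03,0,0,0,-5.8],[-0.03,-0.03,0,0,0,-5.8],[-0.03,-0.02,0,0,0,-5.8],[-0.04,-0.02,0,0,0,-5.8],[-0.04,-0.02,0,0,0,-5.8],[-0.04,-0.01,0,0,0,-5.8],[-0.04,-0.01,0,0,0,-5.8],[0,0,0,0,0,0]]]'

```text
t: 5.48
tool_pos: [0.4667, -0.017, 0.2356]
orientation: [2.12, 2.318, 0.004]
force: [1.4, -4.3, -7.5]
opening: 0.0118
gripper_force: 30.0
```

arm_command --deltas '[[[-0.04,0,0,0,0,-5.8],[-0.04,0,0,0,0,-5.8],[-0.04,0,0,0,0,-5.8],[-0.04,0.01,0,0,0,-5.8],[-0.04,0.01,0,0,0,-5.8],[-0.04,0.02,0,0,0,-5.8],[-0.04,0.02,0,0,0,-5.8],[-0.03,0.02,0,0,0,-5.8],[-0.03,0.03,0,0,0,-5.8],[0,0,0,0,0,0],[0,0,0,0,0,0]]]'

```text
t: 6.4
tool_pos: [0.4632, -0.0156, 0.2357]
orientation: [2.917, 1.161, 0.002]
force: [0.8, -3.3, -6.6]
opening: 0.012
gripper_force: 30.0
```

arm_command --deltas '[[[0.4,0.37,0,-3.2,3.4,0],[0.4,0.37,-0.05,-3.2,3.4,0],[0.4,0.37,-0.1,-3.2,3.4,0],[0.4,0.36,-0.1,-3.2,3.4,0],[0.35,0.35,-0.15,-3.2,3.4,0],[0.35,0.35,-0.2,-3.2,3.4,0],[0,0,0,0,0,0],[0,0,0,0,0,0],[0,0,0,0,0,0]]]'

```text
t: 7.15
tool_pos: [0.4869, 0.0067, 0.2291]
orientation: [2.682, 1.066, -0.665]
force: [0.6, -3.3, -9.3]
opening: 0.0117
gripper_force: 30.0
```

```bash
cat >> plan.py <<'E'
def toolhead():
    st=monitor.read_state();R=cv2.Rodrigues(st['orientation'])[0];p=st['tool_pos']
    z=-R[:,2]; y=R[:,1]; x=R[:,0]*-1 # head frame if gripped rigid
    psi=np.arctan2(-y[0],y[1]); 
    if psi>0.6: psi-=np.pi
    a=np.arctan2(z@[np.cos(psi),np.sin(psi),0],z[2])
    return st,psi,a,Rh(psi,a).T@(p-C)
E
python3 - <<'E'
from plan import *
st,psi,a,l=toolhead();print(st['t'],st['tool_pos'],st['q'],psi,a,l,st['force'],st['wrist_torque'],st['opening'])
E
```

```text
7.15 [0.48693456 0.00671454 0.22909359] [ 0.12453324  0.22191542  1.44687964 -0.2947748   1.86273789  0.90937883] -2.384383122096225 -0.48682132520519356 [ 0.00236522 -0.00036789  0.0656093 ] [ 0.57101266 -3.34615981 -9.27242539] [ 0.42949831 -1.1819713   0.39495156] 0.01170690445443838
```

arm_command --deltas '[[[0,0,0,0,0,0],[0,0,0,0,0,0],[0,0,0,0,0,0],[0,0,0,0,0,0]]]' --gripper 0.0

```text
t: 7.48
tool_pos: [0.4868, 0.0059, 0.2313]
orientation: [2.683, 1.058, -0.661]
force: [0.2, -0.2, 0.3]
opening: 0.0341
gripper_force: 0.0
```

arm_command --deltas '[[[0.7,0.65,1.8,0,0,0],[0.7,0.65,1.8,0,0,0],[0.7,0.65,1.8,0,0,0],[0.7,0.65,1.8,0,0,0],[0.7,0.65,1.8,0,0,0],[0.7,0.65,1.8,0,0,0],[0,0,0,0,0,0],[0,0,0,0,0,0],[0,0,0,0,0,0]]]'

```text
t: 8.23
tool_pos: [0.5283, 0.0448, 0.3374]
orientation: [2.683, 1.058, -0.664]
force: [-0.7, 0.2, -0.4]
opening: 0.0467
gripper_force: 0.0
```

```bash
python3 - <<'E'
from plan import *
m=eyes.camera_model("wrist");w=eyes.read_camera("wrist");np.save("mw2.npy",m,allow_pickle=True)
s=eyes.read_camera("scene");t=eyes.read_camera("top")
cv2.imwrite("pics/w2.png",w);cv2.imwrite("pics/s2.png",s);cv2.imwrite("pics/t2.png",t)
a=cv2.resize(s[145:265,300:400],(400,480),interpolation=cv2.INTER_CUBIC)   # x4
b=cv2.resize(t[205:305,290:390],(400,400),interpolation=cv2.INTER_CUBIC)
M=np.zeros((480,800,3),np.uint8);M[:,:400]=a;M[:400,400:]=b;cv2.imwrite("pics/m2.png",M)
E
```

```text
(no output)
```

View pics/w2.png

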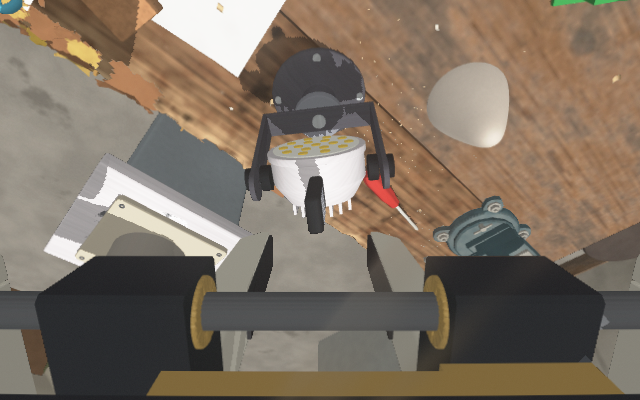

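View pics/m2.png

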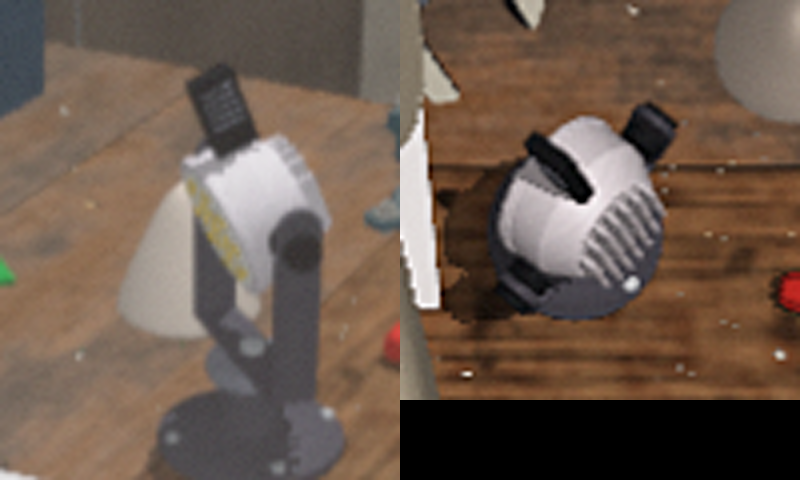

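Picture w2 shows the knob ends at (246,179) and (393,166), the front centre near (318,148), and the tab end at (316,233). Montage m2 shows the lamp facing towards the drum, with a scene knob at crop (297,240), the tab's top edge from (187,82) to (236,64), and top-view knobs at crop (112,300) and (257,116).

```bash
cat > fit2.py <<'E'
from plan import *
from scipy.optimize import least_squares
s=eyes.camera_model("scene");t=eyes.camera_model("top")
S=lambda x,y:((x+.5)/4-.5+300,(y+.5)/4-.5+145)
T=lambda x,y:((x+.5)/4-.5+290,(y+.5)/4-.5+205)
def run(O,p0):
    def f(p): return np.concatenate([proj(m,Rh(p[0],p[1])@np.array(P)+[p[2],p[3],.17])[0]-uv for m,P,uv in O]+[(p[2:]-C[:2])/.001])
    r=least_squares(f,p0,loss='soft_l1');print(r.x,f(r.x)[:-2].reshape(-1,2).round(1).tolist())
    F=np.array([.6248,.1813,.077])
    d=F-np.r_[r.x[2:],.17];g=(np.arctan2(-d[1],-d[0]),np.arctan2(d[2],np.hypot(*d[:2])))
    b=-Rh(*r.x[:2])[:,0];print("goal psi,a",g,"err deg",np.degrees(r.x[:2]-g),"total",np.degrees(np.arccos(b@d/np.linalg.norm(d))))
    return r.x
E
python3 - <<'E'
from fit2 import *
w=np.load("mw2.npy",allow_pickle=True).item()
O=[(w,(0,-.073,0),(246,179)),(w,(0,.073,0),(393,166)),(w,(-.0255,0,0),(318,148)),(w,(.019,0,.1),(316,233)),
(s,(0,-.073,0),S(297,240)),(s,(-.011,-.006,.1),S(187,82)),(s,(.019,-.006,.1),S(235,66)),(t,(0,-.073,0),T(112,300)),(t,(0,.073,0),T(257,116)),(t,(-.011,0,.1),T(133,138))]
run(O,[-2.25,-.35,*C[:2]])
E
```

```text
[-2.2834116  -0.3917733   0.46557896 -0.01381849] [[1.2, -0.8], [-0.1, -0.4], [-1.5, -1.2], [0.8, 0.2], [2.4, 3.1], [0.9, 0.8], [-0.3, -1.2], [-1.4, 0.7], [1.9, 0.2], [-1.6, -0.8]]
goal psi,a (np.float64(-2.2552309093069107), np.float64(-0.3537504052589764)) err deg [-1.61463446 -2.17855154] total 2.647061045993314
```

```bash
python3 - <<'E'
from plan import *
st=monitor.read_state();p=st['tool_pos'];R=cv2.Rodrigues(st['orientation'])[0]
B=Rh(-2.283,-.392);Rt=B@np.diag([-1,1,-1.]);D=Rt@R.T
pre=C+B@[.004,0,.13];g=C+B@[.004,0,.065]
print("turn",np.degrees(Ro.from_matrix(D).as_rotvec()),"to pre cm",(pre-p)*100,"pre->grip",(g-pre)*100)
o,e=rows(g,-2.283,-.392,[(-2.283+.129*k/4,-.392+.133*k/4) for k in range(1,5)])
print(*o,sep="\n")
E
```

```text
turn [ 4.1831182  -3.67818243  6.09607833] to pre cm [-3.14337446 -2.30769547 -4.52761771] pre->grip [-1.62280804 -1.87962568 -6.00695442]
[-0.18, -0.12, 0.07, 1.46, -1.22, 1.85]
[-0.17, -0.13, 0.06, 1.5, -1.17, 1.85]
[-0.17, -0.14, 0.05, 1.54, -1.12, 1.85]
[-0.16, -0.15, 0.05, 1.57, -1.07, 1.85]
```

arm_command --deltas '[[[-1.05,-0.8,-1.5,1.4,-1.2,2.0],[-1.05,-0.75,-1.5,1.4,-1.2,2.0],[-1.05,-0.75,-1.5,1.4,-1.2,2.1],[0,0,0,0,0,0],[0,0,0,0,0,0],[0,0,0,0,0,0]]]'

```text
t: 8.88
tool_pos: [0.4973, 0.0221, 0.2939]
orientation: [2.667, 1.219, -0.527]
force: [0.3, 0.6, -0.1]
opening: 0.0466
gripper_force: 0.0
```

```bash
python3 - <<'E'
from plan import *
st,psi,a,l=toolhead();print(psi,a,l);B=Rh(-2.283,-.392);print((C+B@[.004,0,.065]-st['tool_pos'])*100, B.T@(st['tool_pos']-C))
E
```

```text
-2.2838168231661746 -0.39077368880312285 [0.00380616 0.00034344 0.13239705]
[-1.71331267 -1.92603541 -6.2268339 ] [0.00396879 0.00038176 0.13239217]
```

arm_command --deltas '[[[-0.4,-0.5,-1.55,0,0,0],[-0.4,-0.5,-1.55,0,0,0],[-0.4,-0.5,-1.55,0,0,0],[-0.5,-0.45,-1.55,0,0,0],[0,0,0,0,0,0],[0,0,0,0,0,0]]]'

```text
t: 9.38
tool_pos: [0.4807, 0.0028, 0.2316]
orientation: [2.666, 1.22, -0.529]
force: [-0.0, 0.7, 0.0]
opening: 0.0465
gripper_force: 0.0
```

arm_command --deltas '[[[0,0,0,0,0,0],[0,0,0,0,0,0],[0,0,0,0,0,0],[0,0,0,0,0,0],[0,0,0,0,0,0]]]' --gripper -1

```text
t: 9.8
tool_pos: [0.4805, 0.0027, 0.2316]
orientation: [2.666, 1.221, -0.527]
force: [0.6, 0.3, 0.7]
opening: 0.0173
gripper_force: 0.0
```

```bash
python3 - <<'E'
from plan import *
st,psi,a,l=toolhead();print(psi,a,l,st['force'],st['wrist_torque'])
n=4
o,e=rows(st['tool_pos'],psi,a,[(psi+(-2.154-psi)*k/n,a+(-.259-a)*k/n) for k in range(1,n+1)])
print(*o,sep="\n")
E
```

```text
-2.2825758602044655 -0.3903656671040914 [0.00380837 0.00023574 0.06507851] [0.60210108 0.28728525 0.72002827] [ 0.13596935 -0.12922969 -0.01104063]
[-0.18, -0.11, 0.07, 1.44, -1.21, 1.84]
[-0.17, -0.13, 0.06, 1.48, -1.16, 1.84]
[-0.16, -0.14, 0.05, 1.52, -1.11, 1.84]
[-0.15, -0.15, 0.05, 1.55, -1.06, 1.84]
```

arm_command --deltas '[[[0,0,0,0,0,0],[0,0,0,0,0,0],[0,0,0,0,0,0],[0,0,0,0,0,0]]]'

```text
t: 10.13
tool_pos: [0.4802, 0.0026, 0.2314]
orientation: [2.666, 1.221, -0.527]
force: [0.1, 0.0, 1.9]
opening: 0.012
gripper_force: 30.0
```

```bash
python3 - <<'E'
from plan import *
st,psi,a,l=toolhead();print(psi,a,l,st['force'],st['wrist_torque'],st['gripper_force'],st['opening'])
E
```

```text
-2.2826412538114513 -0.3905905565696077 [0.00394543 0.00013975 0.06479143] [0.14528103 0.03954271 1.92478605] [ 0.07957537 -0.12621034  0.04394298] 29.96472179889679 0.012007168512913363
```

arm_command --deltas '[[[-0.18,-0.11,0.07,1.45,-1.2,1.85],[-0.17,-0.13,0.06,1.5,-1.15,1.85],[-0.16,-0.14,0.05,1.5,-1.1,1.85],[-0.15,-0.15,0.05,1.55,-1.05,1.85],[0,0,0,0,0,0],[0,0,0,0,0,0],[0,0,0,0,0,0]]]'

```text
t: 10.72
tool_pos: [0.4735, -0.0027, 0.2335]
orientation: [2.641, 1.42, -0.346]
force: [0.9, 1.4, 0.5]
opening: 0.0118
gripper_force: 30.0
```

```bash
python3 - <<'E'
from plan import *
st,psi,a,l=toolhead();print(psi,a,l,st['force'],st['wrist_torque']);print(Rh(psi,a)[:,2]*10)
E
```

```text
-2.154800106797862 -0.2607168124263291 [0.00409893 0.00015863 0.06464161] [0.90647967 1.41754298 0.49266764] [ 0.04266833 -0.04109724 -0.1128093 ]
[1.42128038 2.15050335 9.66205451]
```

arm_command --deltas '[[[0,0,0,0,0,0],[0,0,0,0,0,0],[0,0,0,0,0,0],[0,0,0,0,0,0]]]' --gripper 0.0

```text
t: 11.05
tool_pos: [0.4734, -0.0026, 0.2332]
orientation: [2.64, 1.423, -0.347]
force: [-0.9, -0.7, 0.3]
opening: 0.0338
gripper_force: 0.0
```

arm_command --deltas '[[[0.28,0.43,1.9,0,0,0],[0.28,0.43,1.9,0,0,0],[0.28,0.43,1.9,0,0,0],[0.28,0.43,1.9,0,0,0],[0.28,0.43,1.9,0,0,0],[0,0,0,0,0,0],[0,0,0,0,0,0],[0,0,0,0,0,0]]]'

```text
t: 11.72
tool_pos: [0.4872, 0.0187, 0.3274]
orientation: [2.641, 1.423, -0.347]
force: [0.1, 0.3, 0.2]
opening: 0.0462
gripper_force: 0.0
```

```bash
python3 - <<'E'
from plan import *
st=monitor.read_state();print(st['wrist_torque'],st['force'])
m=eyes.camera_model("wrist");w=eyes.read_camera("wrist");np.save("mw3.npy",m,allow_pickle=True)
s=eyes.read_camera("scene");t=eyes.read_camera("top")
cv2.imwrite("pics/w3.png",w);cv2.imwrite("pics/s3.png",s);cv2.imwrite("pics/t3.png",t)
# one montage: wrist x4 crop (200 x 150 -> 400x... )
a=cv2.resize(s[145:245,300:400],(400,400),interpolation=cv2.INTER_CUBIC)
b=cv2.resize(t[215:290,290:390],(400,300),interpolation=cv2.INTER_CUBIC)
c=cv2.resize(w[115:250,220:420],(800,540),interpolation=cv2.INTER_CUBIC)
cv2.imwrite("pics/c3.png",c)
M=np.zeros((400,800,3),np.uint8);M[:,:400]=a;M[:300,400:]=b;cv2.imwrite("pics/m3.png",M)
E
```

```text
[ 0.05882952 -0.12064083 -0.01430233] [0.08234129 0.26622281 0.23988749]
```

View pics/c3.png

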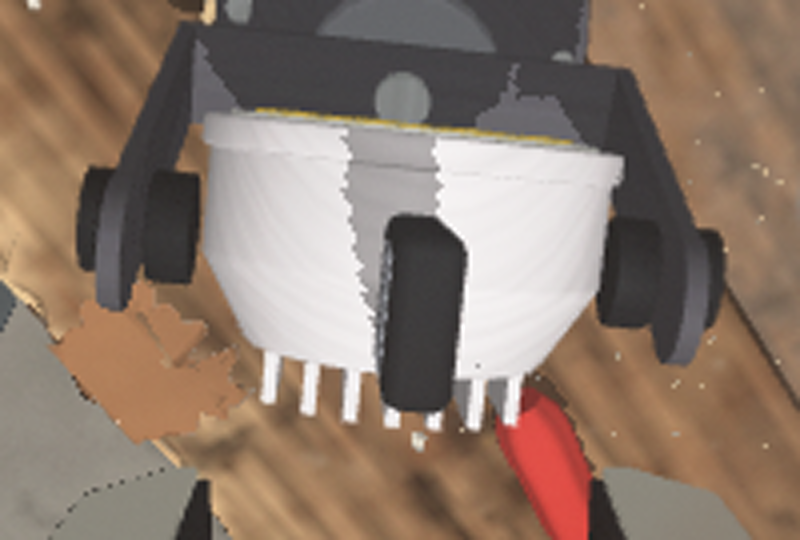

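View pics/m3.png

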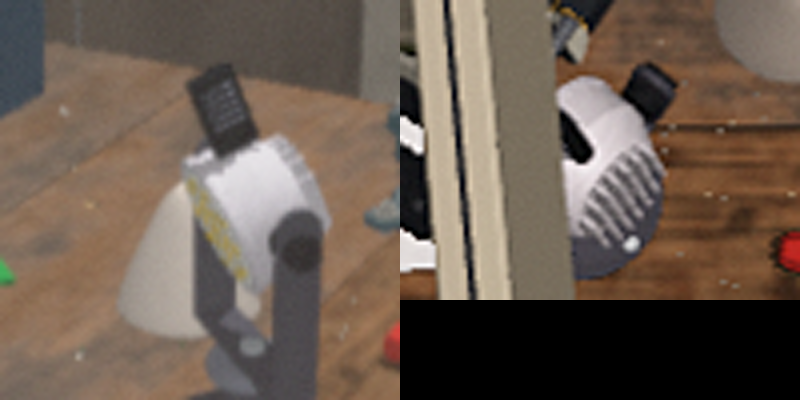

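The wrist crop c3 shows:
- The knob ends are at (85,219) and (718,279).
- The tab's top face is centred at (424,316).
- The front rim ends are at (204,118) and (624,158).

The scene half of m3 shows the tab's top edge from (187,80) to (233,64), with the knob at (297,240).

```bash
python3 - <<'E'
from fit2 import *
w=np.load("mw3.npy",allow_pickle=True).item()
W=lambda x,y:((x+.5)/4-.5+220,(y+.5)/4-.5+115)
Ow=[(w,(0,-.073,0),W(85,219)),(w,(0,.073,0),W(718,279)),(w,(-.0255,-.048,0),W(204,118)),(w,(-.0255,.048,0),W(624,158)),(w,(.004,0,.1),W(424,316)),(w,(-.011,0,.1),W(427,218)),(w,(.019,0,.1),W(414,410))]
Os=[(s,(0,-.073,0),S(297,240)),(s,(-.011,-.006,.1),S(187,80)),(s,(.019,-.006,.1),S(233,64))]
x=run(Ow,[-2.25,-.35,*C[:2]]);run(Ow+Os,[-2.25,-.35,*C[:2]])
# image change scene before/after
d=cv2.absdiff(cv2.imread("pics/s2.png"),cv2.imread("pics/s3.png"))[150:260,330:390].max(2);print((d>40).sum())
a=cv2.cvtColor(cv2.imread("pics/s2.png"),6)[158:190,338:372].astype(np.float32);b=cv2.cvtColor(cv2.imread("pics/s3.png"),6)[158:190,338:372].astype(np.float32)
print(cv2.phaseCorrelate(a,b,cv2.createHanningWindow(a.shape[::-1],cv2.CV_32F)))
for p in((-2.2834,-.3918),(-2.255,-.354)): print(proj(s,[Rh(*p)@[.004,-.006,.09]+C]))
E
```

```text
[-2.25122621 -0.38973502  0.46573058 -0.01342234] [[0.3, 0.2], [-1.2, -0.9], [-0.1, -0.0], [-1.1, -0.4], [0.0, -0.1], [1.4, 1.5], [0.4, -1.0]]
goal psi,a (np.float64(-2.255759816454547), np.float64(-0.3542708435238545)) err deg [ 0.25975674 -2.03194747] total 2.046304121082265
[-2.25257291 -0.38949847  0.46582845 -0.0133708 ] [[0.3, -0.0], [-1.2, -0.8], [-0.1, -0.2], [-1.0, -0.4], [0.2, -0.1], [1.6, 1.4], [0.5, -1.1], [3.0, 3.0], [1.1, 1.5], [0.3, -0.6]]
goal psi,a (np.float64(-2.2555879722884304), np.float64(-0.3544026617392697)) err deg [ 0.17275049 -2.01084149] total 2.017270588965491
0
((0.21575152314749957, 0.12342420733174464), 0.9950439197321733)
[[353.71529667 166.36810118]]
[[355.16448975 165.869118  ]]
```

```bash
python3 - <<'E'
from fit2 import *
w=np.load("mw3.npy",allow_pickle=True).item()
W=lambda x,y:((x+.5)/4-.5+220,(y+.5)/4-.5+115)
P=[]
for wu,su in(((391,222),(187,80)),((385,406),(233,64))):
    p,e=tri([(w,W(*wu)),(s,S(*su))]);P.append(p);print("corner",p,e)
mid=(P[0]+P[1])/2;print("mid head vec rel C",mid-C)
for a in(-.39,-.354): print(a,Rh(-2.252,a)@[.004,-.006,.1])
print("knob-tri",tri([(w,W(85,219)),(s,S(297,240))]),C+Rh(-2.252,0)@[0,-.073,0])
for p in((-2.2834,-.39),(-2.252,-.39),(-2.252,-.354)): print(p,proj(s,[Rh(*p)@[.004,-.006,.09]+C]))
# subpixel image motion s2->s3 on tab
a=cv2.imread("pics/s2.png");b=cv2.imread("pics/s3.png")
A=np.float32([[1,0,0],[0,1,0]])
for box in((158,186,344,368),(195,215,364,384)):
    y0,y1,x0,x1=box;cc,M=cv2.findTransformECC(cv2.cvtColor(a,6)[y0:y1,x0:x1],cv2.cvtColor(b,6)[y0:y1,x0:x1],A.copy(),cv2.MOTION_TRANSLATION);print(cc,M[:,2])
E
```

```text
corner [0.49236733 0.03034284 0.2630505 ] [np.float64(0.0006186763117312046), np.float64(0.0006186763117312047)]
corner [0.47460038 0.00519342 0.26831089] [np.float64(0.0008734831731505748), np.float64(0.0008734831731505984)]
mid head vec rel C [0.01708386 0.03096813 0.09568069]
-0.39 [0.01695089 0.03043805 0.09401166]
-0.354 [0.01480608 0.02779228 0.09518597]
knob-tri (array([0.41433426, 0.03608248, 0.17896905]), [np.float64(0.0014492198338789406), np.float64(0.0014492198338789642)]) [0.40969248 0.03277018 0.17      ]
(-2.2834, -0.39) [[353.77490427 166.33855472]]
(-2.252, -0.39) [[354.00058509 166.46256366]]
(-2.252, -0.354) [[355.18506056 165.87954386]]
0.997004284026159 [ 0.0886555  -0.06740382]
0.9998374074737266 [ 0.01831432 -0.01545983]
```

```bash
python3 - <<'E'
from plan import *
st=monitor.read_state();p=st['tool_pos'];R=cv2.Rodrigues(st['orientation'])[0]
B=Rh(-2.252,-.39);D=B@np.diag([-1,1,-1.])@R.T
g=C+B@[.004,0,.065];pre=C+B@[.004,0,.13]
print("turn",np.degrees(Ro.from_matrix(D).as_rotvec()),(pre-p)*100,(g-pre)*100)
o,e=rows(g,-2.252,-.39,[(-2.252,-.39+.17*k/4) for k in range(1,5)]);print(*o,sep="\n")
print(Rh(-2.252,-.22)[:,2]*10)
E
```

```text
turn [-6.01966182  4.24158041 -5.615758  ] [ 0.83364668  0.37441511 -3.52397951] [-1.55620065 -1.91968514 -6.01190889]
[-0.17, -0.2, 0.08, 1.89, -1.53, 0.0]
[-0.17, -0.21, 0.07, 1.89, -1.53, -0.0]
[-0.17, -0.21, 0.06, 1.89, -1.53, 0.0]
[-0.17, -0.21, 0.05, 1.89, -1.53, -0.0]
[1.37425416 1.69524109 9.75897449]
```

arm_command --deltas '[[[0.3,0.13,-1.2,-2.0,1.4,-1.9],[0.27,0.12,-1.2,-2.0,1.4,-1.9],[0.27,0.12,-1.1,-2.0,1.4,-1.8],[0,0,0,0,0,0],[0,0,0,0,0,0]]]'

```text
t: 12.28
tool_pos: [0.4952, 0.0226, 0.2916]
orientation: [2.642, 1.263, -0.522]
force: [0.1, -0.3, 0.6]
opening: 0.0465
gripper_force: 0.0
```

arm_command --deltas '[[[-0.4,-0.5,-1.5,0,0,0],[-0.4,-0.5,-1.5,0,0,0],[-0.4,-0.5,-1.5,0,0,0],[-0.4,-0.45,-1.5,0,0,0],[0,0,0,0,0,0],[0,0,0,0,0,0]]]'

```text
t: 12.78
tool_pos: [0.4795, 0.0026, 0.2342]
orientation: [2.644, 1.26, -0.516]
force: [0.1, 0.5, 0.0]
opening: 0.0463
gripper_force: 0.0
```

```bash
python3 - <<'E'
from plan import *
st,psi,a,l=toolhead();print(psi,a,l,st['force'],st['wrist_torque'])
E
```

```text
-2.251432081945366 -0.3869051255998392 [0.00517391 0.00023603 0.06718562] [0.06046549 0.50183818 0.0327032 ] [ 0.07148607 -0.19616851  0.02511885]
```

arm_command --deltas '[[[0,0,0,0,0,0],[0,0,0,0,0,0],[0,0,0,0,0,0],[0,0,0,0,0,0],[0,0,0,0,0,0],[0,0,0,0,0,0],[0,0,0,0,0,0],[0,0,0,0,0,0]]]' --gripper -1 --squeeze 45

```text
t: 13.45
tool_pos: [0.4799, 0.0031, 0.2336]
orientation: [2.643, 1.261, -0.517]
force: [0.3, 1.1, 2.4]
opening: 0.0117
gripper_force: 45.0
```

```bash
python3 - <<'E'
from plan import *
st,psi,a,l=toolhead();print(psi,a,l,st['force'],st['wrist_torque'],st['gripper_force'],st['opening'])
E
```

```text
-2.2511135106981497 -0.3875656627579376 [0.00440337 0.00023552 0.066927  ] [0.32101729 1.12731327 2.37007453] [ 0.24216679  0.11404429 -0.03982186] 44.97797727584839 0.011696289051840156
```

arm_command --deltas '[[[-0.17,-0.2,0.08,1.9,-1.5,0],[-0.17,-0.21,0.07,1.9,-1.5,0],[-0.17,-0.21,0.06,1.9,-1.5,0],[-0.17,-0.21,0.05,1.9,-1.5,0],[0,0,0,0,0,0],[0,0,0,0,0,0],[0,0,0,0,0,0]]]'

```text
t: 14.03
tool_pos: [0.4731, -0.0053, 0.2362]
orientation: [2.737, 1.305, -0.302]
force: [-0.9, 0.5, 1.8]
opening: 0.012
gripper_force: 45.0
```

```bash
cat > ecc.py <<'E'
from plan import *
def shift(ref,img,box=(158,186,344,368)):
    y0,y1,x0,x1=box;g=lambda i:cv2.cvtColor(i,6)[y0:y1,x0:x1]
    return cv2.findTransformECC(g(ref),g(img),np.float32([[1,0,0],[0,1,0]]),cv2.MOTION_TRANSLATION)
E
python3 - <<'E'
from ecc import *
st,psi,a,l=toolhead();print(psi,a,l,st['force'],st['wrist_torque'])
E
```

```text
-2.2516857615593495 -0.21992681066915235 [0.00435169 0.00026732 0.06685188] [-0.85593242  0.46600836  1.77382017] [-0.18539229  0.34881115 -0.0451632 ]
```

arm_command --deltas '[[[0,0,0,0,0,0],[0,0,0,0,0,0],[0,0,0,0,0,0],[0,0,0,0,0,0],[0,0,0,0,0,0]]]' --gripper 0.0

```text
t: 14.45
tool_pos: [0.4731, -0.0052, 0.2358]
orientation: [2.737, 1.306, -0.301]
force: [0.4, -0.2, 0.2]
opening: 0.0407
gripper_force: 0.0
```

arm_command --deltas '[[[0.28,0.34,1.95,0,0,0],[0.28,0.34,1.95,0,0,0],[0.28,0.34,1.95,0,0,0],[0.28,0.34,1.95,0,0,0],[0.28,0.34,1.95,0,0,0],[0,0,0,0,0,0],[0,0,0,0,0,0],[0,0,0,0,0,0]]]'

```text
t: 15.12
tool_pos: [0.4869, 0.0116, 0.3325]
orientation: [2.737, 1.306, -0.302]
force: [-0.0, 0.2, -0.7]
opening: 0.0463
gripper_force: 0.0
```

```bash
python3 - <<'E'
from ecc import *
s=eyes.read_camera("scene");cv2.imwrite("pics/s4.png",s);r=cv2.imread("pics/s3.png");r2=cv2.imread("pics/s2.png")
print(shift(r,s),shift(r2,s)[1][:,2],shift(r2,r)[1][:,2],shift(r,s,(195,215,364,384))[1][:,2])
m=eyes.camera_model("wrist");w=eyes.read_camera("wrist");cv2.imwrite("pics/w4.png",w);np.save("mw4.npy",m,allow_pickle=True)
E
```

```text
(0.9845242265346421, array([[ 1.       ,  0.       ,  0.9701032],
       [ 0.       ,  1.       , -0.3193021]], dtype=float32)) [ 1.0942231  -0.38862032] [ 0.0886555  -0.06740382] [-0.02594235  0.01455764]
```

```bash
python3 - <<'E'
from ecc import *
w=np.load("mw4.npy",allow_pickle=True).item();im=cv2.imread("pics/w4.png")
c=cv2.resize(im[110:255,220:420],(800,580),interpolation=cv2.INTER_CUBIC)
c0=np.array([.4658,-.0134,.17])
for P in((0,-.073,0),(0,.073,0),(-.0255,-.048,0),(-.0255,.048,0),(.004,0,.1),(-.011,0,.1),(.019,0,.1)):
    u=proj(w,[Rh(-2.252,-.357)@P+c0])[0];q=((u-[220,110]+.5)*4-.5).round().astype(int);print(P,q)
    cv2.drawMarker(c,tuple(int(v) for v in q),(255,0,255),0,14,1)
cv2.imwrite("pics/c4.png",c)
E
```

```text
(0, -0.073, 0) [ 89 262]
(0, 0.073, 0) [714 263]
(-0.0255, -0.048, 0) [194 152]
(-0.0255, 0.048, 0) [609 153]
(0.004, 0, 0.1) [402 322]
(-0.011, 0, 0.1) [402 231]
(0.019, 0, 0.1) [402 412]
```

View pics/c4.png

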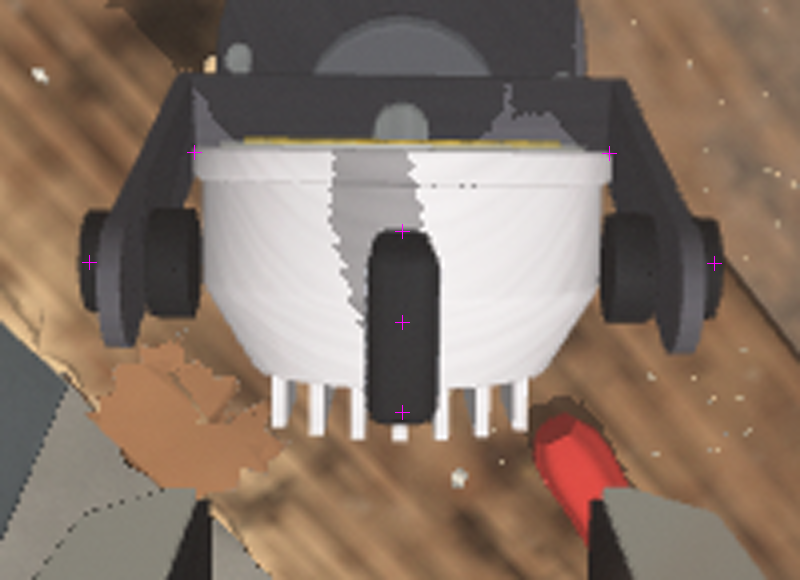

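The overlay on c4 matches the lamp: the knob ends, front rim ends at (194,152) and (609,153), and tab top edge at (402,231) all coincide within about 1 px. So the aim is within about 1°, and the gripper is clear. I'm handing in.

```bash
python3 -c "
from plant import ticket
print(ticket.close_job())"
```

```text
the job is handed in; nothing more can be done
None
```

I turned and tilted the lamp to point at the middle of the pale drum face (within about 1° by my last camera check), let go and backed the gripper clear, touching nothing but the lamp's tab, then handed the job in; no verdict came back.

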